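# Find the concealed press plate and hold the caddy lid up

### The job

The low grey coffee-grounds caddy with the bamboo lid has a concealed press plate somewhere in the flat white strip along its top, on the robot's side of the lid. Feel lightly along the strip with the fingertips to find it, press it fully in, and finish while still holding it in, so that the lid stays raised for me to tip in the used grounds. Do not touch the lid itself, pick nothing up, and leave the cup and the canister where they stand.

Things in the scene. Friction and masses are not known exactly. Their poses are not given: they have to be found in the camera images.
- caddy: Grey steel caddy fixed to the shelf, 170 mm (its x) by 300 mm (its y) by 85 mm high. Origin: centre of the underside; z up; its -x side is towards the robot (yaw within 0.4 rad). The robot-side part of its top is the flat white press strip (see strip), the far part is the bamboo lid, level with it.
- strip (a point): Middle of the flat white press strip, on its surface (caddy x -50, y 0, z 85 mm); axes as the caddy's. Strip: 60 mm in x, 270 mm in y, of five equal cells centred at y = -108, -54, 0, 54, 108 mm. Four are rigid and seamless; one, a different one each time, is the press plate: also white, 56 by 50 mm, a 2 mm dark seam round it, its face 2.5 mm lower than the strip.
- catch (a joint): How far the press plate is in: 0 when out, 0.008 (m) fully in, at a firm stop, its face then 10.5 mm below the strip. It sinks straight down against a spring: yields from about 4 N, fully in at about 6 N, comes up again when let go. Its opening is 60 mm (x) by 54 mm (y). A link from it raises the lid.
- lid: Flat bamboo lid, 94 by 300 by 6 mm, 80 g, at caddy x = -11 to 83 mm, top face level with the strip. Origin: on the hinge, middle of its far (+x) edge, top face. z upright when shut; with the plate fully in it is turned 0.5 rad about y, its front edge 45 mm above the strip. It falls shut when the plate is let go.
- cup: Loose terracotta cup, 76 mm across the rim, 80 mm high, at one end of the caddy. Origin: centre of the underside.
- canister: Loose clear plastic canister with coffee beans, grey top and a steel latch, 88 mm across, 99 mm high, at the other end of the caddy. Origin: centre of the underside.

How it is judged (in metres and radians):
At the end, for the whole second after the job is handed in: The press plate is held at least 6.8 mm in by the fingers (pushing with more than 1.5 N), the lid stands raised by more than 0.40 rad, and the cup and the canister are within 20 mm of where they stood (value of joint catch above 0.0068 m and angle between lid's own z axis and vertical above 0.4 rad and contact force between the fingers and anything else above 1.5 N and distance of each of cup, canister from where it was at the start of the episode below 0.02 m); the arm keeps its last pose, push and grip.
It fails at once if the lid itself is touched with more than 2 N (contact force between any of the fingers, the arm and lid above 2 N).
It fails at once if the fingers push on anything with more than 50 N (contact force between the fingers and anything else above 50 N).
It fails at once if the cup or the canister is moved by more than 20 mm, or lifted (distance of any of cup, canister from where it was at the start of the episode above 0.02 m).
It also fails if it takes over 40 s, if anything falls off the work surface, if the arm or the gripper's body presses on something with over 40 N, if the wrist force passes 120 N, or if a joint passes its speed limit or range.

### The arm

A 6-joint arm with a two-finger parallel gripper is mounted at the origin on the work surface. World frame = base frame: x ahead of the robot, y to its left, z up, the work surface at z = 0. Lengths are in m, angles in degrees, forces in N, time in s.
With the tool pointing down it reaches from about 0.425 to 0.95 m from the base axis. Payload 14.7 kg.
Tool frame: the origin (TCP) lies at the very end of the fingers, on their centre line; the grasp point (between the pads) lies 19 mm behind it (manip.pinch_z is the distance from the TCP to the grasp point, in m); z points along the fingers, x is the direction in which the jaws open and shut, and the axes are right-handed (so a half turn about z gives the same grasp; the last joint's range is limited). The gripper opens to 85 mm and grips with 20 to 120 N. Pads are 22 mm wide; open, the fingers measure 114 mm over their backs; the gripper's body (76 mm by 85 mm) begins 54 mm behind the grasp point. The pads swing forward as they close: fully open they stand 13 mm farther back than shut.
Start: joints at [72.96, 27.513, 91.461, -0, 61.026, -2.67], TCP at [0.161, 0.63, 0.231] pointing down, gripper open.
Joint ranges: [-157.49, 157.49], [-46.99, 117.5], [13.45, 153.17], [-89.5, 269.5], [5.16, 153.95], [-167.48, 167.48]. Speed limits (degrees/s): [108.29, 108.29, 136.94, 172.46, 172.46, 172.46].

### API

Orientations are given as a 3x3 rotation matrix whose columns are the frame's x, y, z axes.
In Python, from plant import manip, read_camera, camera_params, order, spot_in, trace gives the robot as it stands.
- The arm moves only by the tool arm_command, never from a script. Its argument "deltas" is a list of rows, each an object of numbers: "x", "y", "z": the shift along the tool's x, y, z in mm; "roll": the turn about the tool's z in degrees; "gripper": the closure, from -1 (fully open) to 1 (shut). A call has 1 to 8 rows; each row is the pose to reach, as a shift and turn from the pose commanded when the call began, along the tool's axes at that moment; what a row does not reach only later rows make up. A row lasts 1/10 s, in which the tool goes at most 50 mm and 8.59 degrees, less where a joint would pass 70% of its speed; a pose out of reach is approached as far as the arm can. A call with a gripper value outside its range is refused whole. The fingers move at their own pace and stop on an object; "force" is the grip in N (left out, the last holds). Time passes only in rows, so rows that repeat a pose let the fingers close. It gives the time, the measured TCP pose, the force and the opening at its end, in the units of the state.
- manip.observe(): the state, without advancing time (a new reading comes with each control period).
- read_camera(name): name is "scene" or "side" or "wrist"; returns the picture (480x640x3 uint8, blue, green, red); there is no depth.
- camera_params(name): a dict with "fx", "fy", "cx", "cy" (pixels), "R" (3x3) and "t" (3): a world point X has camera coordinates R X + t; the wrist camera has in their place "tool_from_camera" (4x4, takes a point from camera to tool coordinates, whose origin is the TCP and whose axes are the tool frame's). Camera axes: x right, y down, z forward; pixel columns grow to the right and rows downward; lengths in m; the calibration is good to about 2 mm. The wrist camera is an equidistant fisheye: a pixel r from the principal point sees the ray r / f radians off the axis. A picture is of the moment at which its call begins: read the wrist's pose just before it. camera_params takes no time and is no camera call.
- order.job_done(): hands the job in, once; it reports no verdict.
Trained networks look in the newest picture that a camera, given by its name, has taken for a name from the list of things; names that differ only in an ending like _2 or _b are one class to them, and where a whole thing is asked for, a point or a joint stands for the part that bears it (a point fixed in the world has none). Each returns a list of dicts, best first, with "p" (0 to 1); they miss things now and then, are a little off and sometimes report something else, mostly with a low value. They report only what shows in the picture. A call takes as long as a camera call.
- spot_in(target, camera): "uv" ([column, row] in pixels, amid what is visible of it).
- trace(target, camera): "mask" (480x640 bool, what is visible of it) and "uv" ([column, row] in pixels, amid what is visible of it).
The state is a dict: "t": time; "joints": joint angles; "qvel": joint speeds; "joint_torque": joint torques, N m; "position": TCP position; "orientation": TCP orientation; "contact_force": force on the tool from outside, world axes, zero at the start; "moment": the same for the moment, N m; "opening": opening from 0.0 (shut) to 1.0 (fully open).
Only numpy, scipy, OpenCV 4.12 (cv2) and the standard library are available. Lean on these libraries where they do the work, as an engineer would, in place of code of your own. Each camera call takes 0.05 s, during which the arm holds its last target. There are 200 camera calls.

## Working session

There is one attempt and no reset: what is moved stays moved. The work goes in short steps, Python scripts to look and compute and a tool call to move; the robot and the scene stay as the last step left them, time stands still between calls to the robot, and variables do not carry over. Pictures are saved under pics/ and viewed, on a budget of 10 in all, crops included, one or two more only if the job needs it, and the job is handed in when it is done.

Besides the shell and the picture viewer there is one more tool, called after "Call:" as name([rows], argument=value, ...), one row to a line, values as JSON. arm_command: Moves the arm, as the interface text tells. Its arguments: {"type":"object","properties":{"deltas":{"type":"array"},"force":{"type":"number"}},"required":["deltas"]}

```bash
mkdir -p pics; cat > h.py <<'E'
import numpy as np, cv2
from plant import manip, read_camera, camera_params, order, spot_in, trace
def toplane(uv,name,z):
    c=camera_params(name);R=np.array(c['R']);t=np.array(c['t'])
    d=R.T@np.array([(uv[0]-c['cx'])/c['fx'],(uv[1]-c['cy'])/c['fy'],1]);o=-R.T@t
    return o+d*(z-o[2])/d[2]
def proj(X,name):
    c=camera_params(name);p=np.array(c['R'])@X+np.array(c['t'])
    return [c['fx']*p[0]/p[2]+c['cx'],c['fy']*p[1]/p[2]+c['cy']]
E
python3 - <<'E'
from h import *
np.set_printoptions(precision=3,suppress=True)
s=manip.observe();print(s)
for n in ['scene','side']:
    im=read_camera(n);cv2.imwrite(f'pics/{n}0.png',im)
    for k,z in [('strip',.085),('lid',.085),('caddy',.085),('cup',.04),('canister',.05)]:
        for r in trace(k,n)[:2]:
            m=r['mask'].astype(np.uint8);cs,_=cv2.findContours(m,0,2);c=max(cs,key=cv2.contourArea) 
            b=cv2.boxPoints(cv2.minAreaRect(c))
            print(n,k,round(r['p'],2),np.round(r['uv']),toplane(r['uv'],n,z)[:2],'corners',[toplane(x,n,z)[:2].round(3).tolist() for x in b])
E
```

```text
{'t': 0.0, 'joints': array([72.959, 27.55 , 91.493, -0.   , 61.028, -2.671]), 'qvel': array([ 0.056, -0.027,  0.03 ,  0.024,  0.01 ,  0.085]), 'joint_torque': array([  0.002, -95.062, -43.022,   0.   ,   0.011,   0.   ]), 'position': array([0.161, 0.629, 0.231]), 'orientation': array([[ 0.248,  0.969, -0.   ],
       [ 0.969, -0.248, -0.001],
       [-0.001, -0.   , -1.   ]]), 'contact_force': array([ 0.686, -0.014,  0.326]), 'moment': array([-0.007, -0.038,  0.014]), 'opening': 1.0059654614301503}
scene strip 0.8 [261. 260.] [ 0.718 -0.034] corners [[0.853, -0.146], [0.603, -0.326], [0.542, 0.062], [0.785, 0.154]]
scene lid 0.85 [254. 244.] [ 0.68  -0.074] corners [[0.756, -0.213], [0.658, -0.28], [0.619, 0.06], [0.711, 0.095]]
scene caddy 0.68 [259. 258.] [ 0.715 -0.04 ] corners [[0.85, -0.15], [0.593, -0.331], [0.542, 0.062], [0.788, 0.153]]
scene cup 0.77 [369. 291.] [0.647 0.152] corners [[0.595, 0.083], [0.554, 0.152], [0.704, 0.219], [0.74, 0.158]]
scene canister 0.97 [150. 224.] [ 0.691 -0.337] corners [[0.654, -0.46], [0.566, -0.412], [0.734, -0.219], [0.804, -0.265]]
side strip 0.84 [365. 296.] [ 0.647 -0.131] corners [[0.513, 0.04], [0.737, 0.123], [0.747, -0.249], [0.561, -0.29]]
side lid 0.65 [374. 278.] [ 0.683 -0.103] corners [[0.603, 0.051], [0.708, 0.101], [0.749, -0.223], [0.658, -0.251]]
side lid 0.58 [361. 295.] [ 0.641 -0.126] corners [[0.515, 0.044], [0.742, 0.127], [0.748, -0.251], [0.56, -0.29]]
side caddy 0.89 [363. 298.] [ 0.641 -0.134] corners [[0.517, 0.043], [0.747, 0.122], [0.747, -0.25], [0.557, -0.287]]
side cup 0.8 [304. 207.] [0.658 0.169] corners [[0.653, 0.243], [0.723, 0.208], [0.662, 0.085], [0.598, 0.117]]
side canister 0.87 [447. 383.] [ 0.698 -0.332] corners [[0.619, -0.328], [0.733, -0.249], [0.785, -0.326], [0.669, -0.397]]
side canister 0.53 [305. 207.] [0.655 0.158] corners [[0.65, 0.234], [0.718, 0.199], [0.657, 0.075], [0.594, 0.107]]
```

```bash
python3 - <<'E'
from h import *
a=cv2.imread('pics/scene0.png')[150:370,90:450];b=cv2.imread('pics/side0.png')[150:450,220:540]
cv2.imwrite('pics/sc.png',cv2.resize(a,None,fx=2.2,fy=2.2,interpolation=2))
cv2.imwrite('pics/sd.png',cv2.resize(b,None,fx=2,fy=2,interpolation=2))
E
```

```text
(no output)
```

View pics/sc.png

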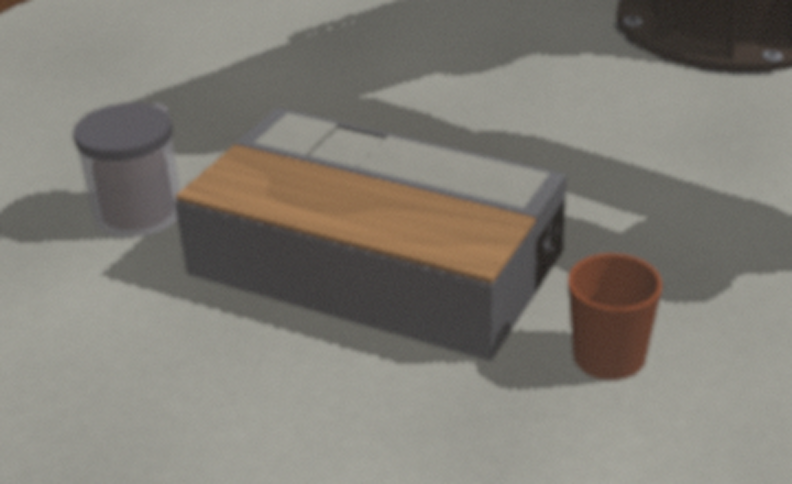

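View pics/sd.png

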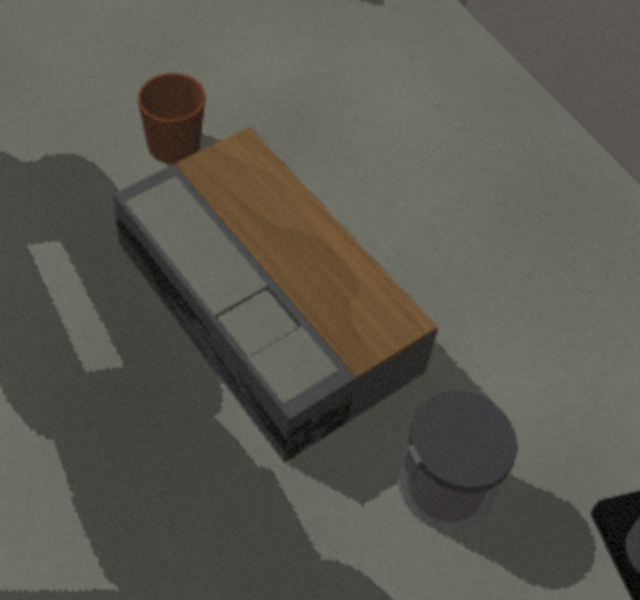

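The side crop shows the strip with corners at about (125,205), (180,178), (337,372) and (290,405). The seamed plate is at about (260,323), which is the second cell from the canister end. The scene crop agrees, with the seam at (320–385,135). The cup and canister stand clear at the two ends.

```bash
python3 - <<'E'
from h import *
np.set_printoptions(precision=4,suppress=True)
def fit(L,W):
    L=np.array(L);W=np.array(W);a=L-L.mean(0);b=W-W.mean(0)
    th=np.arctan2((a[:,0]*b[:,1]-a[:,1]*b[:,0]).sum(),(a*b).sum())
    R=np.array([[np.cos(th),-np.sin(th)],[np.sin(th),np.cos(th)]])
    t=W.mean(0)-R@L.mean(0);print('yaw',np.degrees(th),'t',t,'res mm',1e3*(L@R.T+t-W).round(4).tolist());return R,t
L=[[-.085,.15],[.083,.15],[.083,-.15],[-.085,-.15],[-.08,.135],[-.02,.135],[-.02,-.135],[-.08,-.135]]
P=dict(side=[(117,195),(252,128),(437,328),(288,415),(125,205),(180,178),(337,372),(290,405)],
 scene=[(567,180),(492,278),(180,198),(280,110),(550,178),(520,209),(245,145),(283,114)])
for n,(f,o) in dict(side=(2,(220,150)),scene=(2.2,(90,150))).items():
    W=[toplane(np.array(p)/f+o,n,.085)[:2] for p in P[n]]
    R,t=fit(L,W)
    print(n,'plate',R@[-.05,-.054]+t)
    q=dict(side=(260,323),scene=(345,153))[n]
    print('seen plate',R.T@(toplane(np.array(q)/f+o,n,.085)[:2]-t))
E
```

```text
Traceback (most recent call last):
TypeError: can't multiply sequence by non-int of type 'float'
```

```bash
cat > fit.py <<'E'
from h import *
np.set_printoptions(precision=4,suppress=True)
def fit(L,W):
    L=np.array(L);W=np.array(W);a=L-L.mean(0);b=W-W.mean(0)
    th=np.arctan2((a[:,0]*b[:,1]-a[:,1]*b[:,0]).sum(),(a*b).sum())
    R=np.array([[np.cos(th),-np.sin(th)],[np.sin(th),np.cos(th)]])
    t=W.mean(0)-R@L.mean(0);print('yaw',np.degrees(th),'t',t,'res mm',(1e3*(L@R.T+t-W)).round(1).tolist());return R,t
L=[[-.085,.15],[.083,.15],[.083,-.15],[-.085,-.15],[-.08,.135],[-.02,.135],[-.02,-.135],[-.08,-.135]]
P=dict(side=[(117,195),(252,128),(437,328),(288,415),(125,205),(180,178),(337,372),(290,405)],
 scene=[(567,180),(492,278),(180,198),(280,110),(550,178),(520,209),(245,145),(283,114)])
if __name__=='__main__':
  for n,(f,o) in dict(side=(2,(220,150)),scene=(2.2,(90,150))).items():
    W=[toplane(np.array(p)/f+o,n,.085)[:2] for p in P[n]]
    R,t=fit(L,W)
    print(n,'plate',R@[-.05,-.054]+t)
    q=dict(side=(260,323),scene=(345,153))[n]
    print('seen plate',R.T@(toplane(np.array(q)/f+o,n,.085)[:2]-t))
E
python3 fit.py
```

```text
yaw 7.0279087282027985 t [ 0.6484 -0.088 ] res mm [[-1.7, 0.9], [-0.0, 1.1], [2.1, -1.5], [-0.6, -6.1], [3.0, 2.1], [-2.0, 2.2], [2.9, -0.6], [-3.7, 1.9]]
side plate [ 0.6053 -0.1477]
seen plate [-0.0503 -0.0549]
yaw 7.125218928536309 t [ 0.6523 -0.083 ] res mm [[-4.1, -2.9], [5.1, 2.7], [2.8, -5.8], [1.5, -4.3], [-2.1, -2.6], [0.9, 3.7], [-3.9, 5.4], [-0.1, 3.9]]
scene plate [ 0.6094 -0.1427]
seen plate [-0.0415 -0.0498]
```

```bash
python3 - <<'E'
from h import *
c=camera_params('wrist');print(np.array(c['tool_from_camera']).round(3))
E
```

```text
[[ 1.    -0.     0.    -0.   ]
 [ 0.     0.951  0.308 -0.078]
 [-0.    -0.308  0.951 -0.142]
 [ 0.     0.     0.     1.   ]]
```

Call:
arm_command([
  {"x": -235, "y": 410, "gripper": 1},
  {"x": -235, "y": 410, "gripper": 1},
  {"x": -235, "y": 410, "gripper": 1},
  {"x": -235, "y": 410, "gripper": 1},
  {"x": -235, "y": 410, "gripper": 1},
  {"x": -235, "y": 410, "gripper": 1},
  {"x": -235, "y": 410, "gripper": 1},
  {"x": -235, "y": 410, "gripper": 1},
], force=40)

```text
invalid input at $.deltas[0]: expected keys x, y, z, roll, gripper
```

Call:
arm_command([
  {"x": -235, "y": 410, "z": 0, "roll": -21, "gripper": 1},
  {"x": -235, "y": 410, "z": 0, "roll": -21, "gripper": 1},
  {"x": -235, "y": 410, "z": 0, "roll": -21, "gripper": 1},
  {"x": -235, "y": 410, "z": 0, "roll": -21, "gripper": 1},
  {"x": -235, "y": 410, "z": 0, "roll": -21, "gripper": 1},
  {"x": -235, "y": 410, "z": 0, "roll": -21, "gripper": 1},
  {"x": -235, "y": 410, "z": 0, "roll": -21, "gripper": 1},
  {"x": -235, "y": 410, "z": 0, "roll": -21, "gripper": 1},
], force=40)

```text
t: 1.4
position: [0.4454, 0.3532, 0.2315]
orientation: [[-0.116, 0.993, 0.0], [0.993, 0.116, 0.0], [0.0, 0.0, -1.0]]
contact_force: [0.6, 1.4, -0.2]
opening: -0.001
```

Call:
arm_command([
  {"x": -490, "y": 85, "z": 20, "roll": 0, "gripper": 1},
  {"x": -490, "y": 85, "z": 20, "roll": 0, "gripper": 1},
  {"x": -490, "y": 85, "z": 20, "roll": 0, "gripper": 1},
  {"x": -490, "y": 85, "z": 20, "roll": 0, "gripper": 1},
  {"x": -490, "y": 85, "z": 20, "roll": 0, "gripper": 1},
  {"x": -490, "y": 85, "z": 20, "roll": 0, "gripper": 1},
  {"x": -490, "y": 85, "z": 20, "roll": 0, "gripper": 1},
  {"x": -490, "y": 85, "z": 20, "roll": 0, "gripper": 1},
])

```text
t: 2.2
position: [0.5578, -0.0307, 0.2154]
orientation: [[-0.115, 0.993, 0.001], [0.993, 0.115, -0.0], [-0.0, 0.001, -1.0]]
contact_force: [1.5, 0.7, 0.3]
opening: 0.006
```

Call:
arm_command([
  {"x": 0, "y": 0, "z": 0, "roll": 0, "gripper": 1},
  {"x": 0, "y": 0, "z": 0, "roll": 0, "gripper": 1},
])

```text
t: 2.4
position: [0.5575, -0.0298, 0.2151]
orientation: [[-0.113, 0.994, -0.0], [0.994, 0.113, 0.0], [0.0, -0.0, -1.0]]
contact_force: [-0.6, 0.5, 0.0]
opening: 0.001
```

Call:
arm_command([
  {"x": -120, "y": 32, "z": 60, "roll": 0, "gripper": 1},
  {"x": -120, "y": 32, "z": 60, "roll": 0, "gripper": 1},
  {"x": -120, "y": 32, "z": 60, "roll": 0, "gripper": 1},
  {"x": -120, "y": 32, "z": 60, "roll": 0, "gripper": 1},
])

```text
t: 2.8
position: [0.6034, -0.1459, 0.153]
orientation: [[-0.114, 0.993, -0.002], [0.993, 0.114, 0.0], [0.0, -0.002, -1.0]]
contact_force: [0.5, -0.9, 0.9]
opening: 0.002
```

```bash
python3 - <<'E'
from h import *
s=manip.observe();im=read_camera('wrist');np.savez('w.npz',p=s['position'],R=s['orientation']);print(s['position'],s['contact_force'])
cv2.imwrite('pics/w1.png',im)
E
```

```text
[ 0.60339481 -0.14585903  0.15299562] [ 0.52343978 -0.91534233  0.88974946]
```

View pics/w1.png

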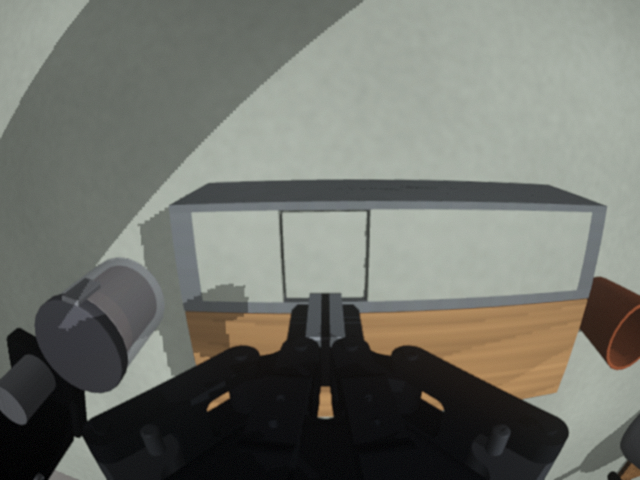

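The wrist view shows the plate's seam with corners at (282,211), (370,211), (367,299) and (285,298). It is in the second cell from the canister. The fingertips show at about (325,296).

```bash
cat >> h.py <<'E'
def wplane(uv,p,R,z):
    c=camera_params('wrist');T=np.array(c['tool_from_camera']);a=np.array([(uv[0]-c['cx'])/c['fx'],(uv[1]-c['cy'])/c['fy']]);r=np.linalg.norm(a)
    d=np.array([*(a/r*np.sin(r)),np.cos(r)]);d=R@T[:3,:3]@d;o=R@T[:3,3]+p
    return o+d*(z-o[2])/d[2]
E
python3 - <<'E'
from h import *
from fit import fit
w=np.load('w.npz');p,Rt=w['p'],w['R']
L=[[-.08,-.135],[-.08,.135],[-.02,.135],[-.02,-.135],[-.079,-.08],[-.079,-.028],[-.021,-.028],[-.021,-.08]]
uv=[(191,211),(592,213),(582,297),(199,307),(282,211),(370,211),(367,299),(285,298)]
W=[wplane(u,p,Rt,.085)[:2] for u in uv]
R,t=fit(L,W);print('seam box centre',np.mean(W[4:],0))
for x in (-.05,-.055):
  g=R@[x,-.054]+t; print(g,'tool delta mm',1e3*(Rt.T@np.array([*(g-p[:2]),0])))
E
```

```text
yaw 6.6392636729710635 t [ 0.6487 -0.086 ] res mm [[0.7, 1.1], [1.6, 1.6], [-3.3, -7.3], [-5.0, 3.2], [1.0, -0.0], [0.9, 0.6], [1.7, 0.4], [2.5, 0.5]]
seam box centre [ 0.6038 -0.1458]
[ 0.6053 -0.1454] tool delta mm [ 0.1914  1.9442 -0.0034]
[ 0.6003 -0.146 ] tool delta mm [ 0.1854 -3.0558  0.0054]
```

Call:
arm_command([
  {"x": 0, "y": -3, "z": 20, "roll": 0, "gripper": 1},
  {"x": 0, "y": -3, "z": 40, "roll": 0, "gripper": 1},
  {"x": 0, "y": -3, "z": 55, "roll": 0, "gripper": 1},
  {"x": 0, "y": -3, "z": 62, "roll": 0, "gripper": 1},
  {"x": 0, "y": -3, "z": 64, "roll": 0, "gripper": 1},
  {"x": 0, "y": -3, "z": 66, "roll": 0, "gripper": 1},
  {"x": 0, "y": -3, "z": 68, "roll": 0, "gripper": 1},
  {"x": 0, "y": -3, "z": 68, "roll": 0, "gripper": 1},
])

```text
t: 3.65
position: [0.6003, -0.1444, 0.0875]
orientation: [[-0.115, 0.993, 0.001], [0.993, 0.115, -0.0], [-0.0, 0.001, -1.0]]
contact_force: [0.3, -0.2, 0.2]
opening: 0.001
```

Call:
arm_command([
  {"x": 0, "y": 0, "z": 1, "roll": 0, "gripper": 1},
  {"x": 0, "y": 0, "z": 2, "roll": 0, "gripper": 1},
  {"x": 0, "y": 0, "z": 3, "roll": 0, "gripper": 1},
  {"x": 0, "y": 0, "z": 4, "roll": 0, "gripper": 1},
  {"x": 0, "y": 0, "z": 4, "roll": 0, "gripper": 1},
])

```text
t: 4.15
position: [0.6, -0.1444, 0.083]
orientation: [[-0.115, 0.993, -0.0], [0.993, 0.115, 0.0], [0.0, -0.0, -1.0]]
contact_force: [-0.7, -0.2, 0.5]
opening: 0.0
```

Call:
arm_command([
  {"x": 0, "y": 0, "z": 1, "roll": 0, "gripper": 1},
  {"x": 0, "y": 0, "z": 2, "roll": 0, "gripper": 1},
  {"x": 0, "y": 0, "z": 3, "roll": 0, "gripper": 1},
  {"x": 0, "y": 0, "z": 3, "roll": 0, "gripper": 1},
])

```text
t: 4.55
position: [0.6002, -0.1444, 0.0802]
orientation: [[-0.115, 0.993, 0.0], [0.993, 0.115, -0.0], [-0.0, 0.0, -1.0]]
contact_force: [-0.1, 0.3, 4.4]
opening: -0.004
```

The tip is below strip level with 4.4 N of yielding resistance, so this is the plate. I'll continue down slowly.

Call:
arm_command([
  {"x": 0, "y": 0, "z": 1, "roll": 0, "gripper": 1},
  {"x": 0, "y": 0, "z": 2, "roll": 0, "gripper": 1},
  {"x": 0, "y": 0, "z": 3, "roll": 0, "gripper": 1},
  {"x": 0, "y": 0, "z": 4, "roll": 0, "gripper": 1},
  {"x": 0, "y": 0, "z": 5, "roll": 0, "gripper": 1},
  {"x": 0, "y": 0, "z": 5, "roll": 0, "gripper": 1},
])

```text
t: 5.15
position: [0.6002, -0.1444, 0.0751]
orientation: [[-0.115, 0.993, 0.0], [0.993, 0.115, 0.0], [-0.0, 0.0, -1.0]]
contact_force: [-0.4, 0.6, 5.9]
opening: -0.002
```

Call:
arm_command([
  {"x": 0, "y": 0, "z": 0.5, "roll": 0, "gripper": 1},
  {"x": 0, "y": 0, "z": 0.5, "roll": 0, "gripper": 1},
])

```text
t: 5.35
position: [0.6002, -0.1444, 0.0747]
orientation: [[-0.115, 0.993, 0.0], [0.993, 0.115, -0.0], [-0.0, 0.0, -1.0]]
contact_force: [-1.4, -0.3, 6.1]
opening: 0.0
```

Call:
arm_command([
  {"x": 0, "y": 0, "z": 0.3, "roll": 0, "gripper": 1},
  {"x": 0, "y": 0, "z": 0.6, "roll": 0, "gripper": 1},
  {"x": 0, "y": 0, "z": 0.6, "roll": 0, "gripper": 1},
])

```text
t: 5.65
position: [0.6002, -0.1444, 0.0745]
orientation: [[-0.116, 0.993, 0.0], [0.993, 0.116, -0.0], [-0.0, 0.0, -1.0]]
contact_force: [-2.4, 1.0, 11.6]
opening: -0.002
```

```bash
python3 - <<'E'
from h import *
for i in range(3):
  im=read_camera('side');s=manip.observe();print(s['position'][2],s['contact_force'])
b=im[130:450,220:540];cv2.imwrite('pics/s2.png',cv2.resize(b,None,fx=1.8,fy=1.8,interpolation=2))
E
```

```text
0.0744954711998986 [-2.80164862  0.13920598 10.66508917]
0.07447758734308617 [-2.08569239  0.44763786  9.41585769]
0.07447618232936255 [-1.87534401 -0.15368963  9.7679902 ]
```

View pics/s2.png

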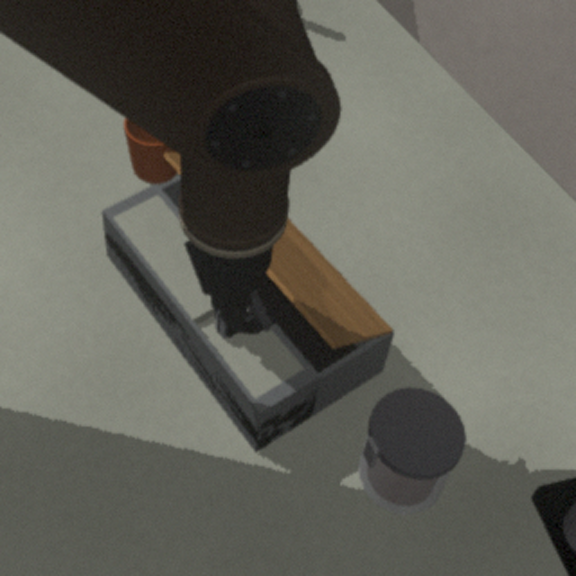

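The side view shows the lid raised, with a dark gap at (320,330) under its front edge. The fingers are on the plate at (235,320), and the cup (150,150) and canister (415,440) are standing in place. The tip is at 74.5 mm, which is the stop height (85 − 10.5), and the force has risen past the spring's 6 N. I'm handing in.

```bash
python3 - <<'E'
from h import *
print(order.job_done()); s=manip.observe();print(s['t'],s['position'],s['contact_force'])
E
```

```text
the job is handed in; nothing more can be done
None
the job is handed in; nothing more can be done
```

The press plate is held fully in and the lid is raised. I handed the job in after about 6 s of the 40 s allowed; no verdict comes back.

- **Finding the plate:** The seam showed in the side, scene and wrist images, in the second cell from the canister end (caddy y = -54 mm). I did not feel along the whole strip. I came down lightly on that one cell with the fingers shut, and it gave way at about 4.4 N below strip level.
- **Pressing it in:** It sank with the force rising to about 6 N, then met a firm stop with the fingertips at z = 74.5 mm. That matches the expected 10.5 mm below the strip.
- **Last checks:** It was holding steady at about 10 N. The side image showed the lid up and the cup and canister still standing. I did not measure the lid angle or how far the cup and canister may have shifted.
- **One odd reading:** There was a sideways force of about 2 N towards the robot while pressing. I took it for friction at the fingertips. By the dimensions given, the lid's edge is well clear of the gripper, but I did not check this from another view.

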